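# Unclip and open the long specimen case

### The job

Open the long specimen case on the soil lab bench: flip both sprung bale clips outward off the ends of its lid until they snap open, and only then lift the lid off by its black handle. Set the lid down gently, handle up, in the middle of the dark rubber mat and let go; leave both clips open.

Things in the scene. Friction and masses are not known exactly. Their poses are not given: they have to be found in the camera images.
- lid_handle (a point): Centre, half-way up, of the black block handle in the middle of the long case's loose aluminium lid (0.3 kg): handle 30 (x) by 16 (y) by 34 mm high. Lid plate 130 (x) by 100 (y) by 6 mm; its top face is 17 mm below this point. A 114 by 84 mm plug under the plate fits the case with 4 mm play; its lowest face is 28 mm below this point. z is up; x is the long way, along the case's x.
- case: The long aluminium case, fixed, 130 (x) by 100 (y) by 70 mm high; origin under its centre, on the bench. Shut lid's top: 76 mm up. A shorter square case (80 by 80 mm) of the same make is not the one. The two sprung steel bale clips hinge at the middles of its short ends (x = +70 and -70 mm, 62 mm up, hinge lines along y).
- case_clip_a (a joint): Angle (rad) of the clip at the case's +x end: 0 shut, 1.75 fully open. Shut, its foot reaches 14 mm inward from the hinge, its top 5 mm above the lid; its thumb tab, 32 mm wide, 3 mm thick, stands upright over the hinge line, to 37 mm above the lid's top. Push the tab's inner face outward: a spring resists (under 4 N) to 0.875 rad, then snaps it fully open, where it stays.
- case_clip_b (a joint): The same clip at the case's -x end: 0 shut with its tab upright, 1.75 fully open with the tab swung outward and down; snaps over at about 0.875 rad and stays open.
- mat_middle (a point): Middle of the top face of the dark rubber mat with a lighter inlay, fixed flat on the bench, 190 (x) by 150 (y) by 4 mm; its top is 4 mm above the bench. x and y run along its sides, z is up.
There are look-alikes about, which are no part of the job. What is shaped like the part that bears lid_handle but green or red is not meant.

How it is judged:
On the way, in this order (a step that is already met when the one before it is completed fails the run):
1. both clips of the long case are flipped open (past 1.3 rad) while the lid is still in place on the case (value of joint each of case_clip_a, case_clip_b above 1.3 rad and distance of lid_handle from where it was at the start of the episode below 0.015 m), for 0.2 s.
2. the lid is lifted at least 15 mm off the case, both clips open (height (world z) of lid_handle above 0.108 m and value of joint each of case_clip_a, case_clip_b above 1.3 rad), for 0.1 s.
At the end, for the whole second after the job is handed in: The lid lies flat (within 10 degrees), handle up and at rest on the rubber mat, its centre within 35 mm of the mat's middle, and both clips of the long case are open (past 1.3 rad) (horizontal distance between lid_handle and mat_middle below 0.035 m and height (world z) of lid_handle below 0.038 m and angle between lid_handle's own z axis and vertical below 0.17 rad and linear speed of lid below 0.02 m/s and value of joint each of case_clip_a, case_clip_b above 1.3 rad); the robot touches nothing.
It fails at once if the lid is lifted (15 mm or more) while a clip is still on it (height (world z) of lid_handle above 0.108 m and value of joint any of case_clip_a, case_clip_b below 0.8 rad).
It fails at once if the lid is dropped or thrown down: it comes within 25 mm of lying on the mat or bench faster than 0.6 m/s (height (world z) of lid_handle below 0.057 m and linear speed of lid above 0.6 m/s).
It also fails if it takes over 64 s, if anything falls off the work surface, if the arm or the gripper's body presses on something with over 40 N, if the wrist force passes 120 N, or if a joint passes its speed limit or range.

### The arm

A 6-joint arm with a two-finger parallel gripper is mounted at the origin on the work surface. World frame = base frame: x ahead of the robot, y to its left, z up, the work surface at z = 0. Lengths are in m, angles in rad, forces in N, time in s.
With the tool pointing down it reaches from about 0.225 to 0.725 m from the base axis. Payload 3.1 kg.
Tool frame: the origin (TCP) lies between the finger pads; the fingertips stand 22 mm ahead of it and the grasp point (between the pads) lies 3 mm ahead of it; z points along the fingers, y is the direction in which the jaws open and shut (so a half turn about z gives the same grasp; the last joint's range is limited). The gripper opens to 85 mm and grips with 20 to 120 N. Pads are 22 mm wide; open, the fingers measure 114 mm over their backs; the gripper's body (76 mm by 85 mm) begins 54 mm behind the grasp point. The pads swing forward as they close: fully open they stand 13 mm farther back than shut.
Start: joints at [-1.377, 0.048, 0.099, 1.622, 0, 1.443], TCP at [0.166, -0.498, 0.253] pointing down, gripper open.
Joint ranges: [-2.91, 2.91], [-0.99, 1.94], [-1.21, 1.42], [-2.12, 2.29], [-1.49, 1.47], [-3.14, 3.14]. Speed limits (rad/s): [2.79, 2.79, 3.14, 3.14, 3.14, 3.14].

### API

Orientations are given as a unit quaternion [w, x, y, z].
In Python, from workcell import r gives the robot as it stands.
- The arm moves only by the shell command python3 -m creep 'ROWS' [FORCE]. ROWS is JSON, a list of rows, each a list of 3 entries, a list of its own where there are three numbers: the turn, a rotation vector about the tool's x, y, z in degrees, then the shift along the tool's x, y, z in cm, then the opening, from 0 (shut) to 1 (fully open). In form: [[[wx, wy, wz], [tx, ty, tz], grip], ...]. A call has 1 to 12 rows; each row shifts and turns the commanded pose from where the row before left it, along the tool's axes as they then stand; what a row does not reach is not made up. A row lasts 1/12 s, in which the tool goes at most 41.7 mm and 7.16 degrees, less where a joint would pass 70% of its speed; a pose out of reach is approached as far as the arm can. A call is refused whole if a number of a shift passes 4.17 or a number of a turn 7.16, either way. A call with a gripper value outside its range is refused whole. The fingers move at their own pace and stop on an object; FORCE is the grip in N (left out, the last holds). Time passes only in rows, so rows that do not move let the fingers close. It gives the time, the measured TCP pose, the force and the opening at its end, in the units of the state.
- r.sense(): the state, without advancing time (a new reading comes with each control period).
- r.snapshot(name): name is "scene" or "top" or "wrist"; returns a dict with "color" (400x640x3 uint8, red, green, blue), "K" (3x3 intrinsics, pixels), "distortion" ([k1, k2, p1, p2, k3] as OpenCV has them; the pictures are not rectified), "rvec" (rotation vector, rad) and "tvec" (3), from world to camera coordinates, as OpenCV has them. Camera axes: x right, y down, z forward; pixel columns grow to the right and rows downward; lengths in m; the calibration is good to about 2 mm. A picture is of the moment at which its call begins. There is no depth.
- r.close_job(): hands the job in, once; it reports no verdict.
The state is a dict: "time": time; "joints": joint angles; "qvel": joint speeds; "joint_torque": joint torques, N m; "ee_pos": TCP position; "orientation": TCP orientation; "force": force on the tool from outside, world axes, zero at the start; "wrist_torque": the same for the moment, N m; "opening": opening from 0.0 (shut) to 1.0 (fully open).
Only numpy, scipy, OpenCV 4.12 (cv2) and the standard library are available. Lean on these libraries where they do the work, as an engineer would, in place of code of your own. Each camera call takes 0.05 s, during which the arm holds its last target. There are 200 camera calls.

## Working session

There is one attempt and no reset: what is moved stays moved. The work goes in short steps, Python scripts to look and compute and a shell command to move; the robot and the scene stay as the last step left them, time stands still between calls to the robot, and variables do not carry over. Pictures are saved under pics/ and viewed, about 8 in all and at most 12, crops included, and the job is handed in when it is done.

```bash
ls; mkdir -p pics; cat > h.py <<'E'
import numpy as np,cv2
from workcell import r
def snap(n,f,crop=None,scale=1):
    s=r.snapshot(n); im=cv2.cvtColor(s["color"],cv2.COLOR_RGB2BGR)
    cv2.imwrite(f"pics/{f}_raw.png",im)
    np.savez(f"pics/{f}.npz",**{k:np.array(s[k],float) for k in("K","distortion","rvec","tvec")})
    save(f,im,crop,scale)
def save(f,im,crop,scale):
    if crop: x0,y0,x1,y1=crop; im=im[y0:y1,x0:x1]
    cv2.imwrite(f"pics/{f}.png",cv2.resize(im,None,fx=scale,fy=scale,interpolation=cv2.INTER_CUBIC))
def px2w(f,px,z):
    c=np.load(f"pics/{f}.npz"); R=cv2.Rodrigues(c["rvec"])[0]; t=c["tvec"].reshape(3)
    u=cv2.undistortPoints(np.array([[px]],float),c["K"],c["distortion"])[0,0]
    d=R.T@np.array([u[0],u[1],1]); o=-R.T@t
    return o+d*(z-o[2])/d[2]
def w2px(f,p):
    c=np.load(f"pics/{f}.npz")
    return cv2.projectPoints(np.array(p,float).reshape(-1,3),c["rvec"],c["tvec"],c["K"],c["distortion"])[0].reshape(-1,2)
E
python3 - <<'E'
from h import *
snap("top","t1"); snap("scene","s1")
print(r.sense())
for f in("t1","s1"):
    c=np.load(f"pics/{f}.npz");print(-cv2.Rodrigues(c["rvec"])[0].T@c["tvec"].reshape(3))
E
```

```text
pics
{'time': 0.1, 'joints': array([-1.37680064e+00,  4.86698642e-02,  9.77388439e-02,  1.62199489e+00,
       -2.22364973e-05,  1.44303105e+00]), 'qvel': array([ 0.00120674, -0.00078986,  0.00394496, -0.00014593, -0.00117256,
        0.00024564]), 'joint_torque': array([ 2.82269953e-03, -3.39851046e+01,  3.20935571e+01,  1.58552045e-02,
       -1.81195475e-05,  1.80617633e-06]), 'ee_pos': array([ 0.16592497, -0.49755402,  0.25222986]), 'orientation': array([-1.06383803e-03,  9.87086063e-01,  1.60187298e-01, -4.63664386e-05]), 'force': array([ 0.51864073,  0.350056  , -0.01759305]), 'wrist_torque': array([-0.06430979,  0.01784955, -0.05179117]), 'opening': 0.9962300996572264}
[0.38604373 0.01109421 0.90754037]
[0.94802721 0.45829304 0.676301  ]
```

View pics/t1.png

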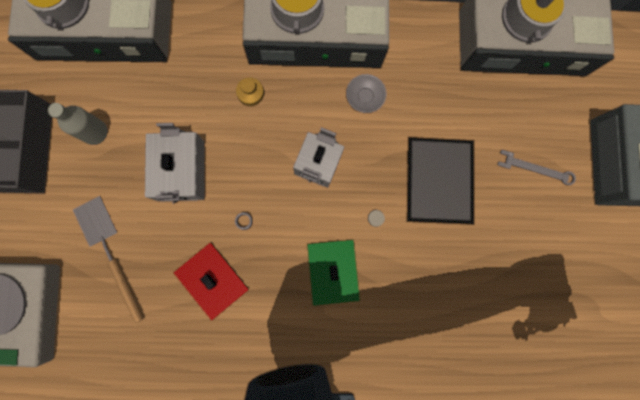

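View pics/s1.png

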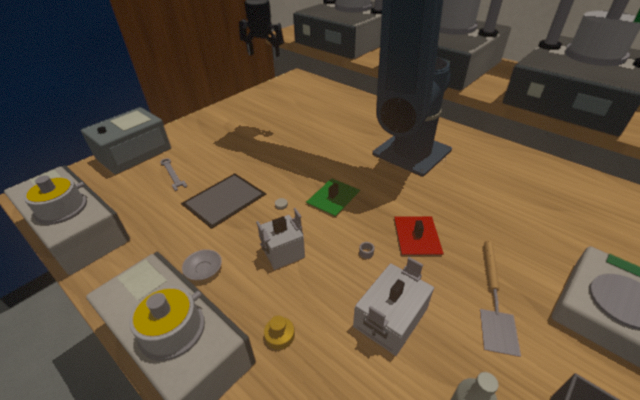

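Candidates for the lid handle in the top view are the long-case lid (168,162), short-case lid (319,156), green lid (334,273) and red lid (209,280). I choose the long rectangular case with clips at (171,163). The mat is at (441,180).

```bash
python3 - <<'E'
from h import *
im=cv2.imread("pics/t1_raw.png"); save("t1c",im,(125,105,225,225),5)
print("handle top", px2w("t1",(167.5,160),.110), "mat", px2w("t1",(441,180),.004))
for p in[(411,138),(474,141),(473,222),(408,220)]: print(px2w("t1",p,.004))
E
```

```text
handle top [0.55628134 0.27978934 0.11      ] mat [ 0.54935894 -0.28166801  0.004     ]
[ 0.64186732 -0.2158238   0.004     ]
[ 0.63936459 -0.35764817  0.004     ]
[ 0.4584998  -0.35119999  0.004     ]
[ 0.45986738 -0.20818476  0.004     ]
```

View pics/t1c.png

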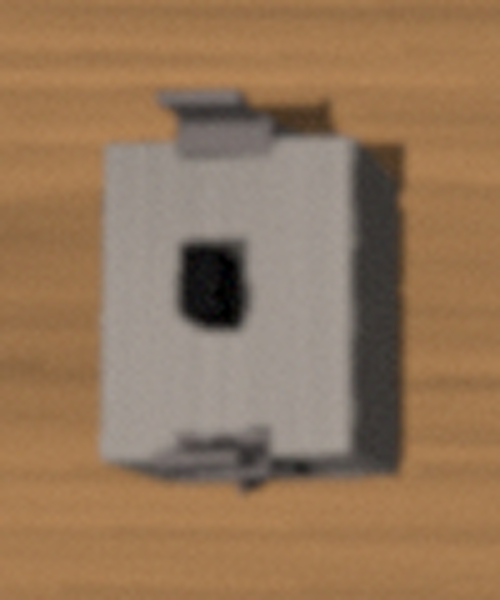

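The crop shows the long case's lid with corners (106,145), (352,140), (355,458) and (102,458). The black handle is at (212,285), and the upright clips are at the top and bottom ends, lying along world x.

```bash
python3 - <<'E'
from h import *
C=[px2w("t1",(x/5+125-.4,y/5+105-.4),.076) for x,y in[(106,145),(352,140),(355,458),(102,458)]]
C=np.array(C);print(C.round(4)); print("centre",C.mean(0))
print("sizes",[np.linalg.norm(C[i]-C[(i+1)%4]).round(4) for i in range(4)])
e=C[0]+C[1]-C[2]-C[3]; print("yaw",np.degrees(np.arctan2(e[1],e[0])))
e=C[0]+C[3]-C[1]-C[2]; print("yaw",np.degrees(np.arctan2(e[1],e[0]))-90)
c=C.mean(0)
for yaw in(-1,0,1):
  a=np.radians(yaw);R=np.array([[np.cos(a),-np.sin(a)],[np.sin(a),np.cos(a)]])
  P=[[*(c[:2]+R@[sx*.065,sy*.05]),.076] for sx,sy in[(1,1),(1,-1),(-1,-1),(-1,1)]]
  P+=[[*(c[:2]+R@[sx*.07,sy*.016]),.113] for sx,sy in[(1,1),(1,-1),(-1,-1),(-1,1)]]
  P+=[[*c[:2],.11]]
  print(((w2px("t1",P)-[124.6,104.6])*5).round(0).tolist())
from scipy.spatial.transform import Rotation as Ro
q=r.sense()["orientation"];print(Ro.from_quat(np.roll(q,-1)).as_matrix().round(3))
M=np.array([[ 0.6419,-.2158],[.6394,-.3576],[.4585,-.3512],[.4599,-.2082]]);print("mat yaw",[np.degrees(np.arctan2(*(v[::-1]))) for v in (M[1]-M[2],M[0]-M[3])])
E
```

```text
[[0.6166 0.3383 0.076 ]
 [0.621  0.2394 0.076 ]
 [0.492  0.2314 0.076 ]
 [0.4897 0.3314 0.076 ]]
centre [0.55482263 0.2851136  0.076     ]
sizes [np.float64(0.0989), np.float64(0.1292), np.float64(0.1), np.float64(0.1271)]
yaw 3.351733305632467
yaw 1.8984275762206693
[[117.0, 135.0], [365.0, 145.0], [342.0, 465.0], [90.0, 455.0], [171.0, 99.0], [254.0, 102.0], [226.0, 462.0], [141.0, 459.0], [200.0, 280.0]]
[[114.0, 137.0], [363.0, 143.0], [345.0, 463.0], [93.0, 458.0], [168.0, 100.0], [251.0, 102.0], [229.0, 462.0], [144.0, 460.0], [200.0, 280.0]]
[[111.0, 140.0], [360.0, 141.0], [348.0, 461.0], [95.0, 460.0], [165.0, 100.0], [248.0, 101.0], [232.0, 461.0], [147.0, 460.0], [200.0, 280.0]]
[[ 0.949  0.316 -0.   ]
 [ 0.316 -0.949  0.002]
 [ 0.    -0.002 -1.   ]]
mat yaw [np.float64(-2.0262029479288968), np.float64(-2.3911817833235833)]
```

```bash
python3 -m creep '[[[0,0,-7.1],[0,0,0],0],[[0,0,-7.1],[0,0,0],0],[[0,0,-7.1],[0,0,0],0],[[0,0,-7.1],[0,0,0],0],[[0,0,-7.1],[0,0,0],0],[[0,0,-7.1],[0,0,0],0],[[0,0,-7.1],[0,0,0],0],[[0,0,-7.1],[0,0,0],0],[[0,0,-7.1],[0,0,0],0],[[0,0,-7.1],[0,0,0],0],[[0,0,-7.1],[0,0,0],0],[[0,0,-7.1],[0,0,0],0]]'
python3 -m creep '[[[0,0,-7.1],[0,0,0],0],[[0,0,-7.1],[0,0,0],0],[[0,0,-7.1],[0,0,0],0],[[0,0,-7.1],[0,0,0],0],[[0,0,-7.1],[0,0,0],0],[[0,0,-7.1],[0,0,0],0],[[0,0,-7.1],[0,0,0],0],[[0,0,-7.1],[0,0,0],0],[[0,0,-7.1],[0,0,0],0],[[0,0,-7.1],[0,0,0],0],[[0,0,-7.1],[0,0,0],0],[[0,0,0],[0,0,0],0]]'
python3 -m creep '[[[0,0,0],[-1.7,3.2,0],0],[[0,0,0],[-1.7,3.2,0],0],[[0,0,0],[-1.7,3.2,0],0],[[0,0,0],[-1.7,3.2,0],0],[[0,0,0],[-1.7,3.2,0],0],[[0,0,0],[-1.7,3.2,0],0],[[0,0,0],[-1.7,3.2,0],0],[[0,0,0],[-1.7,3.2,0],0],[[0,0,0],[-1.7,3.2,0],0],[[0,0,0],[-1.7,3.2,0],0],[[0,0,0],[-1.7,3.2,0],0],[[0,0,0],[-1.7,3.2,0],0]]'
cat >> h.py <<'E'
from scipy.spatial.transform import Rotation as Ro
def go(p):
    "shift in tool cm to bring TCP to world p"
    s=r.sense(); R=Ro.from_quat(np.roll(s["orientation"],-1)).as_matrix()
    print("t",s["time"],"pos",s["ee_pos"].round(4),"toolx yaw",np.degrees(np.arctan2(R[1,0],R[0,0])).round(2),"z",R[:,2].round(3),"F",s["force"].round(2),"op",round(s["opening"],3))
    print("shift cm",(R.T@(np.array(p)-s["ee_pos"])*100).round(2))
E
python3 -c "
from h import *
go([.555,.285,.253])"
```

```text
time: 1.1
ee_pos: [0.166, -0.4977, 0.2526]
orientation: [-0.001, 0.616, 0.788, 0.0]
force: [0.8, -0.8, -1.0]
opening: 0.002
time: 2.1
ee_pos: [0.166, -0.4977, 0.2526]
orientation: [-0.0, -0.016, 1.0, 0.001]
force: [-1.4, 0.8, 0.1]
opening: 0.0
time: 3.1
ee_pos: [0.3585, -0.1063, 0.2532]
orientation: [0.0, -0.013, 1.0, -0.0]
force: [1.3, -0.5, 0.7]
opening: 0.004
t 3.1 pos [ 0.3585 -0.1063  0.2532] toolx yaw -178.49 z [ 0. -0. -1.] F [ 1.29 -0.49  0.66] op 0.004
shift cm [-2.067e+01  3.860e+01  2.000e-02]
```

```bash
python3 -m creep '[[[0,0,0],[-1.7,3.2,0],0],[[0,0,0],[-1.7,3.2,0],0],[[0,0,0],[-1.7,3.2,0],0],[[0,0,0],[-1.7,3.2,0],0],[[0,0,0],[-1.7,3.2,0],0],[[0,0,0],[-1.7,3.2,0],0],[[0,0,0],[-1.7,3.2,0],0],[[0,0,0],[-1.7,3.2,0],0],[[0,0,0],[-1.7,3.2,0],0],[[0,0,0],[-1.7,3.2,0],0],[[0,0,0],[-1.7,3.2,0],0],[[0,0,0],[-1,2,0],0]]'
python3 -c "
from h import *
snap('wrist','w1')
go([.555,.285,.253])
c=np.load('pics/w1.npz');R=cv2.Rodrigues(c['rvec'])[0];print(-R.T@c['tvec'].reshape(3),R.round(2))"
```

```text
time: 4.1
ee_pos: [0.5446, 0.2729, 0.252]
orientation: [-0.0, -0.014, 1.0, 0.0]
force: [0.2, -0.9, 0.1]
opening: -0.005
t 4.15 pos [0.5454 0.2754 0.2508] toolx yaw -178.23 z [-0.001  0.003 -1.   ] F [ 1.38  1.12 -0.24] op -0.002
shift cm [-0.99  0.93 -0.21]
[0.47613462 0.26980356 0.37299288] [[-0.03  1.   -0.  ]
 [ 0.96  0.03  0.27]
 [ 0.27  0.01 -0.96]]
```

View pics/w1.png

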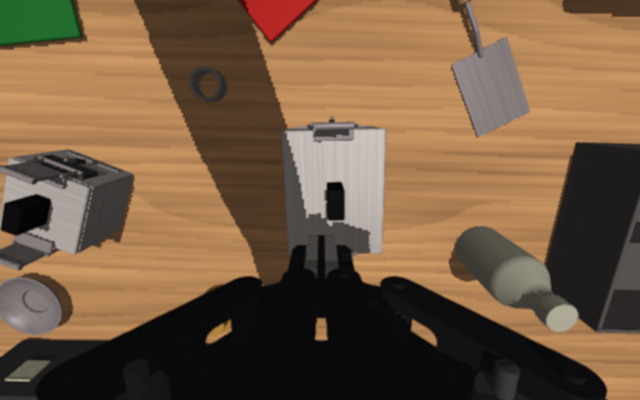

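The wrist view shows the long case's near lid edge from (284,130) to (384,129), the right edge down to (383,252), and the handle at (335,201) with the near clip at (333,130).

```bash
python3 -c "
from h import *
a,b,c=[px2w('w1',p,.076) for p in[(284,130),(384,129),(383,252)]];print(a,b,c)
print('near mid',(a+b)/2,'yaw edge',np.degrees(np.arctan2(-(b-a)[0],(b-a)[1])),'yaw side',np.degrees(np.arctan2(*(c-b)[1::-1])), np.linalg.norm(b-a),np.linalg.norm(c-b))
print(px2w('w1',(335,200),.105))
im=cv2.imread('pics/w1_raw.png');save('w1c',im,(270,110,400,265),4)
yaw=np.radians(2);m=(a+b)/2
for y in(1,2.5):
  yaw=np.radians(y);C=m[:2]+.065*np.array([np.cos(yaw),np.sin(yaw)]);print(C)
  X=np.array([np.cos(yaw),np.sin(yaw)]);Y=np.array([-X[1],X[0]])
  f=lambda x,y,z:[*(C+x*X+y*Y),z]
  P=[f(sx*.065,sy*.05,.076) for sx in(-1,1) for sy in(-1,1)]+[f(sx*.015,sy*.008,z) for sx in(-1,1) for sy in(-1,1) for z in (.11,.076)]+[f(-.07,s*.016,.113) for s in(-1,1)]
  print(((w2px('w1',P)-[270,110])*4).round(0).tolist())
"
```

```text
[0.49212562 0.23518598 0.076     ] [0.48849952 0.33005913 0.076     ] [0.61562472 0.33963696 0.076     ]
near mid [0.49031257 0.28262255 0.076     ] yaw edge 2.1888061850534557 yaw side 4.308623751605287 0.09494242292736152 0.12748549180805216
[0.55163191 0.28479627 0.105     ]
[0.55530267 0.28375696]
[[45.0, 76.0], [466.0, 80.0], [57.0, 577.0], [433.0, 581.0], [221.0, 316.0], [219.0, 284.0], [293.0, 317.0], [284.0, 284.0], [219.0, 444.0], [218.0, 399.0], [289.0, 445.0], [280.0, 400.0], [187.0, 61.0], [341.0, 63.0]]
[0.5552507  0.28545781]
[[45.0, 81.0], [467.0, 75.0], [70.0, 581.0], [446.0, 576.0], [227.0, 317.0], [224.0, 285.0], [299.0, 316.0], [289.0, 284.0], [228.0, 445.0], [226.0, 400.0], [299.0, 444.0], [289.0, 399.0], [186.0, 63.0], [340.0, 61.0]]
```

View pics/w1c.png

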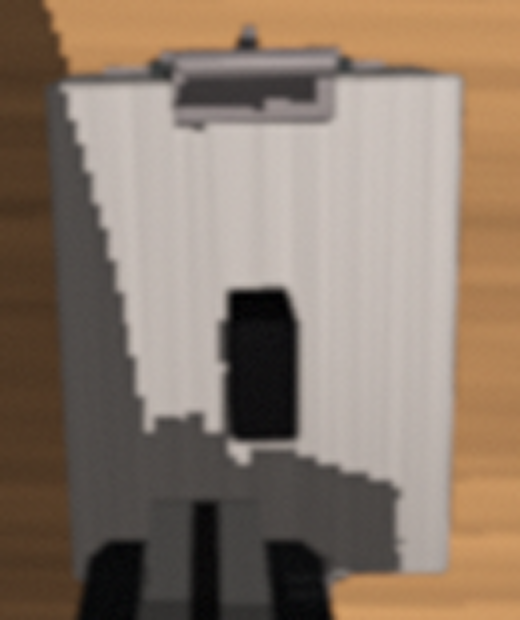

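The model overlay agrees to within 1 mm: case centre (0.555, 0.285), yaw 2.5°. I'll go over the gap between the handle and clip b (−x end), then descend shut.

```bash
python3 -m creep '[[[0,0,-0.7],[1.6,0.4,0],0],[[0,0,0],[1.6,0.3,0],0],[[0,0,0],[0,0,0],0],[[0,0,0],[0,0,0],0]]'
python3 -c "
from h import *
go([.513,.283,.112])"
```

```text
time: 4.48
ee_pos: [0.5113, 0.2756, 0.2532]
orientation: [0.0, -0.021, 1.0, -0.0]
force: [0.6, -0.5, 0.1]
opening: 0.003
t 4.4833 pos [0.5113 0.2756 0.2532] toolx yaw -177.64 z [ 0. -0. -1.] F [ 0.55 -0.52  0.13] op 0.003
shift cm [-0.2   0.74 14.12]
```

```bash
python3 -m creep '[[[0,0,0],[-0.2,0.7,0],0],[[0,0,0],[0,0,3],0],[[0,0,0],[0,0,3],0],[[0,0,0],[0,0,3],0],[[0,0,0],[0,0,2.5],0],[[0,0,0],[0,0,1.5],0],[[0,0,0],[0,0,1.1],0],[[0,0,0],[0,0,0],0],[[0,0,0],[0,0,0],0],[[0,0,0],[0,0,0],0]]'
python3 -c "
from h import *
go([.513,.283,.112])"
```

```text
time: 5.32
ee_pos: [0.5147, 0.283, 0.114]
orientation: [0.001, -0.021, 1.0, 0.001]
force: [-0.1, 0.1, 0.6]
opening: -0.0
t 5.3167 pos [0.5147 0.283  0.114 ] toolx yaw -177.6 z [ 0.003  0.001 -1.   ] F [-0.12  0.07  0.57] op -0.0
shift cm [0.17 0.   0.2 ]
```

```bash
python3 -m creep '[[[0,0,0],[0.7,0,0.2],0],[[0,0,0],[0.7,0,0],0],[[0,0,0],[0.7,0,0],0],[[0,0,0],[0.7,0,0],0],[[0,0,0],[0.7,0,0],0],[[0,0,0],[0.7,0,0],0],[[0,0,0],[0.7,0,0],0],[[0,0,0],[0.7,0,0],0],[[0,0,0],[0.5,0,0],0],[[0,0,0],[0,0,0],0],[[0,0,0],[0,0,0],0]]'
python3 -c "
from h import *
go([.455,.283,.112]);snap('scene','s2',(300,220,460,360),4)"
```

```text
time: 6.23
ee_pos: [0.4516, 0.28, 0.11]
orientation: [-0.001, -0.022, 1.0, -0.0]
force: [-0.5, -0.7, -0.9]
opening: -0.001
t 6.2333 pos [0.4516 0.28   0.11  ] toolx yaw -177.53 z [-0.001 -0.    -1.   ] F [-0.46 -0.66 -0.86] op -0.001
shift cm [-0.35  0.28 -0.2 ]
```

View pics/s2.png

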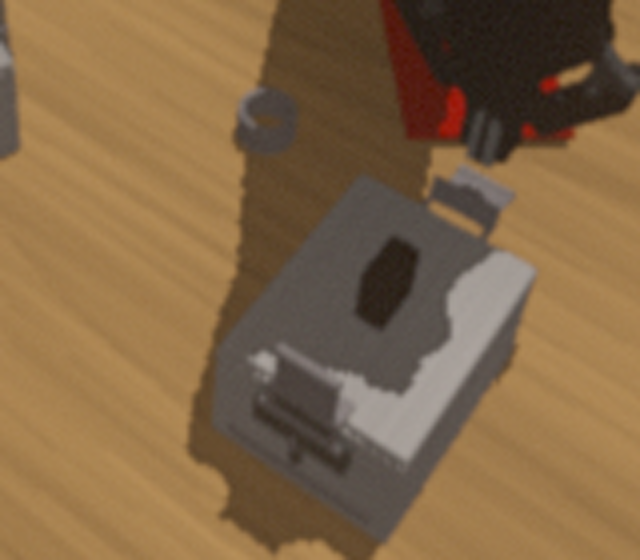

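The scene crop shows the robot-side clip at (470,200) tipped outward, with the finger past it and no force. The far clip at (305,385) is still upright. Next is clip a.

```bash
python3 -m creep '[[[0,0,0],[0,0,-2.5],0],[[0,0,0],[0,0,-2.5],0],[[0,0,0],[-2.4,0,0],0],[[0,0,0],[-2.4,0,0],0],[[0,0,0],[-2.4,0,0],0],[[0,0,0],[-2.4,0,0],0],[[0,0,0],[-2.4,0,0],0],[[0,0,0],[-2.4,0,0],0],[[0,0,0],[0,0,0],0],[[0,0,0],[0,0,0],0]]'
python3 -c "
from h import *
go([.597,.287,.112]);snap('wrist','w2')"
```

```text
time: 7.12
ee_pos: [0.597, 0.2857, 0.1587]
orientation: [-0.001, -0.021, 1.0, -0.0]
force: [-0.0, -0.7, 0.4]
opening: -0.001
t 7.1167 pos [0.597  0.2857 0.1587] toolx yaw -177.63 z [-0.002 -0.001 -1.   ] F [-0.02 -0.69  0.37] op -0.001
shift cm [-0.01  0.13  4.67]
```

View pics/w2.png

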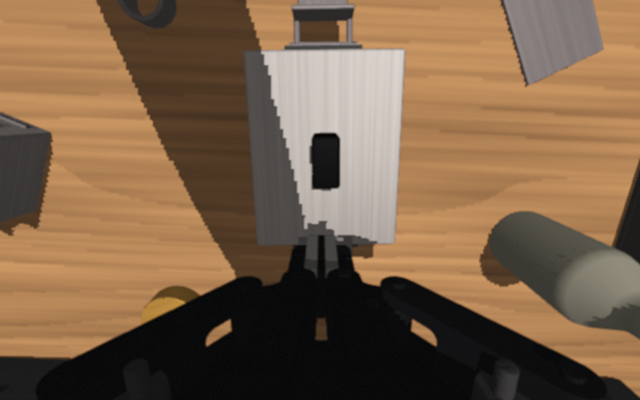

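Clip b is fully open, swung outward at (323,25), and the lid is undisturbed. Now I descend and push clip a.

```bash
python3 -m creep '[[[0,0,0],[0,0.1,2],0],[[0,0,0],[0,0,1.7],0],[[0,0,0],[0,0,1],0],[[0,0,0],[0,0,0],0],[[0,0,0],[0,0,0],0]]'
python3 -m creep '[[[0,0,0],[-0.7,0,0],0],[[0,0,0],[-0.7,0,0],0],[[0,0,0],[-0.7,0,0],0],[[0,0,0],[-0.7,0,0],0],[[0,0,0],[-0.7,0,0],0],[[0,0,0],[-0.7,0,0],0],[[0,0,0],[-0.7,0,0],0],[[0,0,0],[-0.7,0,0],0],[[0,0,0],[-0.7,0,0],0],[[0,0,0],[0,0,0],0],[[0,0,0],[0,0,0],0]]'
python3 -c "
from h import *
go([.66,.29,.112]);snap('scene','s3',(300,220,460,360),4)"
```

```text
time: 7.58
ee_pos: [0.595, 0.2871, 0.1129]
orientation: [-0.001, -0.022, 1.0, -0.0]
force: [-1.0, -0.8, 0.2]
opening: -0.002
time: 8.5
ee_pos: [0.6604, 0.2896, 0.1132]
orientation: [0.001, -0.021, 1.0, -0.0]
force: [-0.3, -0.1, 0.0]
opening: 0.001
t 8.5 pos [0.6604 0.2896 0.1132] toolx yaw -177.6 z [ 0.001 -0.    -1.   ] F [-0.33 -0.15  0.01] op 0.001
shift cm [0.04 0.04 0.12]
```

View pics/s3.png

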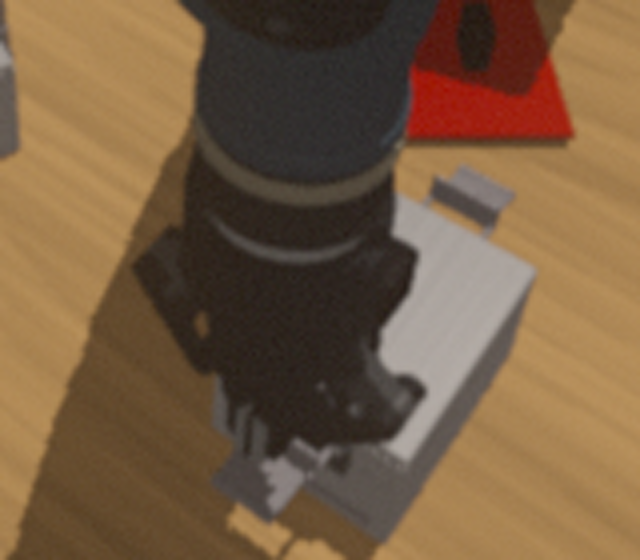

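Both clips look open: tab a is down and outward at (250,490), clip b at (475,195). Next I rise, move over the handle with the jaws opening, and look.

```bash
python3 -m creep '[[[0,0,0],[0,0,-2.5],0],[[0,0,0],[0,0,-2.5],0],[[0,0,0],[0,0,-1],0],[[0,0,0],[2.1,0,0],0.6],[[0,0,0],[2.1,0,0],0.6],[[0,0,0],[2.1,0,0],0.6],[[0,0,0],[2.1,0,0],0.6],[[0,0,0],[2.1,0,0],0.6],[[0,0,0],[0,0,0],0.6],[[0,0,0],[0,0,0],0.6],[[0,0,0],[0,0,0],0.6]]'
python3 -c "
from h import *
go([.555,.285,.103]);snap('wrist','w3')
X=np.array([np.cos(.0436),np.sin(.0436)]);Y=np.array([-X[1],X[0]]);C=np.array([.555,.285])
print(w2px('w3',[[*(C+x*X+y*Y),z] for x,y,z in[(-.015,-.008,.11),(-.015,.008,.11),(-.065,.05,.076),(-.065,-.05,.076)]]).round())"
```

```text
time: 9.47
ee_pos: [0.5549, 0.2855, 0.1737]
orientation: [0.001, -0.021, 1.0, 0.0]
force: [-0.0, 1.0, -0.0]
opening: 0.6
t 9.4667 pos [0.5549 0.2855 0.1737] toolx yaw -177.56 z [ 0.002  0.    -1.   ] F [-0.03  1.   -0.05] op 0.6
shift cm [ 0.   -0.06  7.07]
[[309. 202.]
 [335. 202.]
 [394. 119.]
 [249. 119.]]
```

View pics/w3.png

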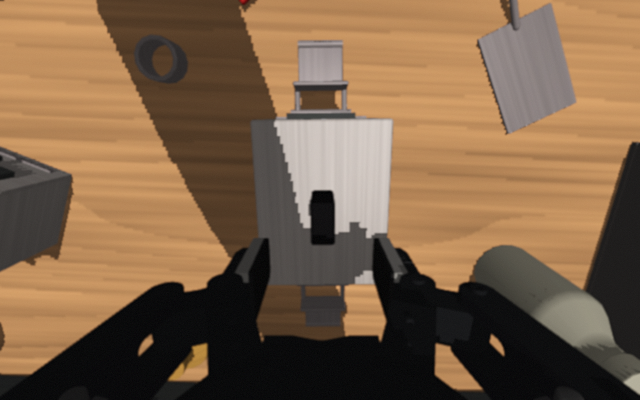

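The wrist view shows both clips lying open at (320,65) and (322,305). The handle at (322,215) is centred between the jaws and matches the prediction. Descend and grip.

```bash
python3 -m creep '[[[0,0,0],[0,0,2.5],0.6],[[0,0,0],[0,0,2.5],0.6],[[0,0,0],[0,0,1.5],0.6],[[0,0,0],[0,0,0.5],0.6],[[0,0,0],[0,0,0],0.6],[[0,0,0],[0,0,0],0],[[0,0,0],[0,0,0],0],[[0,0,0],[0,0,0],0],[[0,0,0],[0,0,0],0],[[0,0,0],[0,0,0],0],[[0,0,0],[0,0,0],0]]' 60
python3 -m creep '[[[0,0,0],[0,0,-0.5],0],[[0,0,0],[0,0,-0.8],0],[[0,0,0],[0,0,-1],0],[[0,0,0],[0,0,-1.2],0],[[0,0,0],[0,0,-1.5],0],[[0,0,0],[0,0,-2],0],[[0,0,0],[0,0,-2],0],[[0,0,0],[0,0,-2],0],[[0,0,0],[0,0,0],0],[[0,0,0],[0,0,0],0]]'
python3 -c "
from h import *
go([.549,-.282,.214])"
```

```text
time: 10.43
ee_pos: [0.5558, 0.286, 0.1055]
orientation: [0.002, -0.021, 1.0, 0.001]
force: [0.2, 0.6, 6.0]
opening: 0.179
time: 11.27
ee_pos: [0.5554, 0.2858, 0.2156]
orientation: [0.002, -0.021, 1.0, 0.001]
force: [-1.5, 0.1, -3.1]
opening: 0.177
t 11.2667 pos [0.5554 0.2858 0.2156] toolx yaw -177.56 z [ 0.004  0.002 -1.   ] F [-1.46  0.06 -3.07] op 0.177
shift cm [  3.06 -56.71   0.06]
```

Holding the lid: opening 15 mm, about 3 N load. Carry it to the mat, whose centre from the corners is about (0.550, −0.283).

```bash
python3 -m creep '[[[0,0,0],[0.1,-0.8,0],0],[[0,0,0],[0.1,-1.6,0],0],[[0,0,0],[0.1,-2.4,0],0],[[0,0,0],[0.1,-2.8,0],0],[[0,0,0],[0.1,-2.8,0],0],[[0,0,0],[0.1,-2.8,0],0],[[0,0,0],[0.1,-2.8,0],0],[[0,0,0],[0.1,-2.8,0],0],[[0,0,0],[0.1,-2.8,0],0],[[0,0,0],[0.1,-2.8,0],0],[[0,0,0],[0.1,-2.8,0],0],[[0,0,0],[0.2,-2.8,0],0]]'
python3 -m creep '[[[0,0,0],[0.2,-2.8,0],0],[[0,0,0],[0.2,-2.8,0],0],[[0,0,0],[0.2,-2.8,0],0],[[0,0,0],[0.2,-2.8,0],0],[[0,0,0],[0.2,-2.8,0],0],[[0,0,0],[0.2,-2.8,0],0],[[0,0,0],[0.2,-2.8,0],0],[[0,0,0],[0.2,-2.8,0],0],[[0,0,0],[0.2,-2,0],0],[[0,0,0],[0,-1,0],0],[[0,0,0],[0,0,0],0],[[0,0,0],[0,0,0],0]]'
python3 -c "
from h import *
go([.550,-.283,.045]);snap('wrist','w4')
print(w2px('w4',[[.55+sx*.095*1-.003*sy,-.283+sy*.075,.004] for sx in(-1,1) for sy in(-1,1)]).round())"
```

```text
time: 12.27
ee_pos: [0.5522, -0.0175, 0.2113]
orientation: [-0.002, -0.021, 1.0, -0.0]
force: [0.7, -0.1, -3.2]
opening: 0.176
time: 13.27
ee_pos: [0.5458, -0.2692, 0.2121]
orientation: [-0.001, -0.021, 1.0, 0.001]
force: [0.7, -0.1, -3.1]
opening: 0.177
t 13.2667 pos [ 0.5458 -0.2692  0.2121] toolx yaw -177.63 z [-0.002  0.002 -1.   ] F [ 0.66 -0.11 -3.05] op 0.177
shift cm [-0.4  -1.44 16.7 ]
[[238.  91.]
 [385.  91.]
 [243. 260.]
 [370. 260.]]
```

View pics/w4.png

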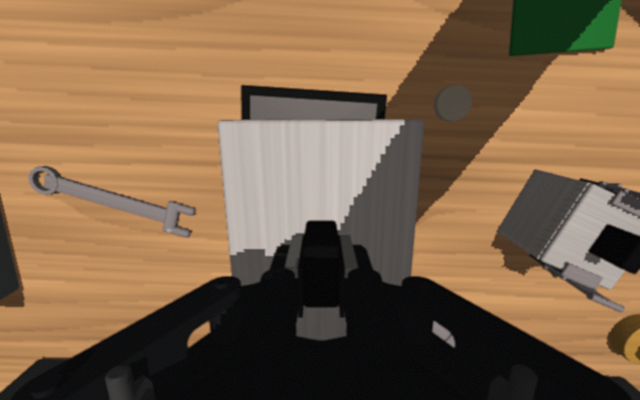

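The lid hangs level. The mat's near corners at (242,87) and (386,96) agree with the prediction. Lower it gently.

```bash
python3 -m creep '[[[0,0,0],[-0.4,-1.4,0],0],[[0,0,0],[0,0,2],0],[[0,0,0],[0,0,2.5],0],[[0,0,0],[0,0,2.5],0],[[0,0,0],[0,0,2.5],0],[[0,0,0],[0,0,2],0],[[0,0,0],[0,0,1.5],0],[[0,0,0],[0,0,1],0],[[0,0,0],[0,0,1],0],[[0,0,0],[0,0,0.5],0],[[0,0,0],[0,0,0],0],[[0,0,0],[0,0,0],0]]'
python3 -c "
from h import *
go([.550,-.283,.045])"
```

```text
time: 14.32
ee_pos: [0.5519, -0.2831, 0.059]
orientation: [0.0, -0.021, 1.0, -0.0]
force: [0.4, -0.3, -2.6]
opening: 0.176
t 14.3167 pos [ 0.5519 -0.2831  0.059 ] toolx yaw -177.54 z [ 0.001 -0.    -1.   ] F [ 0.37 -0.29 -2.64] op 0.176
shift cm [0.19 0.02 1.4 ]
```

```bash
python3 -m creep '[[[0,0,0],[0,0,0.4],0],[[0,0,0],[0,0,0.4],0],[[0,0,0],[0,0,0.3],0],[[0,0,0],[0,0,0.1],0],[[0,0,0],[0,0,0.1],0],[[0,0,0],[0,0,0],0],[[0,0,0],[0,0,0],0]]'
python3 -c "
from h import *
go([.550,-.283,.045])"
```

```text
time: 14.9
ee_pos: [0.5515, -0.2833, 0.0453]
orientation: [-0.0, -0.021, 1.0, 0.0]
force: [0.6, -0.6, -3.6]
opening: 0.176
t 14.9 pos [ 0.5515 -0.2833  0.0453] toolx yaw -177.57 z [-0.  0. -1.] F [ 0.56 -0.56 -3.65] op 0.176
shift cm [0.15 0.03 0.03]
```

Still carrying the full weight, so I step down in 1 mm rows until contact.

```bash
python3 -m creep '[[[0,0,0],[0,0,0.1],0],[[0,0,0],[0,0,0],0],[[0,0,0],[0,0,0],0]]'
python3 -m creep '[[[0,0,0],[0,0,0.1],0],[[0,0,0],[0,0,0],0],[[0,0,0],[0,0,0],0]]'
```

```text
time: 15.15
ee_pos: [0.5517, -0.2834, 0.0447]
orientation: [0.0, -0.021, 1.0, -0.0]
force: [-0.6, -0.5, -1.8]
opening: 0.173
time: 15.4
ee_pos: [0.5517, -0.2835, 0.0446]
orientation: [0.0, -0.021, 1.0, -0.0]
force: [-3.5, -0.1, 5.5]
opening: 0.175
```

Contact. Release, let the fingers open, and rise.

```bash
python3 -m creep '[[[0,0,0],[0,0,0],0.2],[[0,0,0],[0,0,0],0.3],[[0,0,0],[0,0,0],0.6],[[0,0,0],[0,0,0],0.6],[[0,0,0],[0,0,0],0.6],[[0,0,0],[0,0,-0.5],0.6],[[0,0,0],[0,0,-1],0.6],[[0,0,0],[0,0,-2.5],0.6],[[0,0,0],[0,0,-3],0.6],[[0,0,0],[0,0,-3],0.6],[[0,0,0],[0,0,-3],0.6],[[0,0,0],[0,0,0],0.6]]'
python3 -m creep '[[[0,0,0],[2.5,0,-2],0.6],[[0,0,0],[2.5,0,-2],0.6],[[0,0,0],[2.5,0,0],0.6],[[0,0,0],[2.5,0,0],0.6],[[0,0,0],[2.5,0,0],0.6],[[0,0,0],[2.5,0,0],0.6],[[0,0,0],[0,0,0],0.6],[[0,0,0],[0,0,0],0.6]]'
python3 -c "
from h import *
snap('top','t2');go([.4,-.28,.2])
print(w2px('t2',[[.55,-.283,.004],[.5505,-.283,.049]]))"
```

```text
time: 16.4
ee_pos: [0.5549, -0.2855, 0.1832]
orientation: [0.006, -0.021, 1.0, -0.004]
force: [1.2, -0.0, 1.2]
opening: 0.6
time: 17.07
ee_pos: [0.4011, -0.2899, 0.2145]
orientation: [0.001, -0.02, 1.0, -0.001]
force: [-0.1, -0.2, 0.5]
opening: 0.606
t 17.1167 pos [ 0.4019 -0.2899  0.2143] toolx yaw -177.61 z [ 0.002 -0.001 -1.   ] F [-0.    0.01  0.06] op 0.605
shift cm [0.16 1.   1.43]
[[441.59461208 179.72697294]
 [448.44898547 175.81046143]]
```

View pics/t2.png

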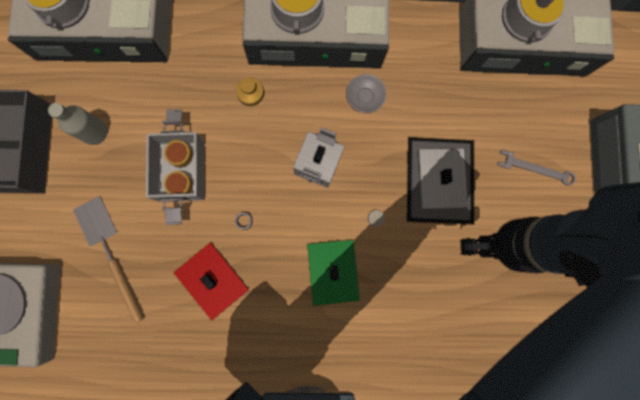

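The top view shows the lid flat on the mat with its handle at (446,176), as predicted. The long case is open, both clips are swung out at (173,117) and (174,213), and the gripper is clear.

```bash
python3 -c "
from h import *
print(r.close_job())"
```

```text
the job is handed in; nothing more can be done
None
```

I opened the long case and set its lid on the rubber mat, then handed the job in at about 17 s. The hand-in gives no verdict, so this rests on my own checks.

- **Clips:** I flipped clip b, then clip a, outward with the shut fingers. The wrist picture before I gripped the handle showed both lying fully open and the lid undisturbed.
- **Lid:** I gripped it by the black handle with 60 N, lifted it about 11 cm and carried it level. I lowered it in 1 mm steps until the force sensor showed contact, then let go.
- **Final top picture:** The lid lies flat, handle up, in the middle of the mat. The handle is within about 2 px (roughly 5 mm) of where it was predicted. Both clips were still open and the gripper was clear, with near-zero force.

No check failed or disagreed. The clip angles were judged from pictures only, because the robot state does not report them.

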